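Back the panel clamp off one notch

TASK

Ease the edge clamp on the walnut panel by one notch: with a fingertip push the thumb plate of the ratchet pawl so that the pawl lifts clear of the teeth, push the upright bar so that the wheel turns backward (its top towards the panel) by one notch and no more, then press the pawl back down until it is fully seated in the new notch. Pick nothing up, and leave the tools and the other things on the bench where they are.

Things in the scene. Friction and masses are not known exactly. Their poses are not given: they have to be found in the camera images.
- clamp: Ratchet edge clamp fixed to the bench, base plate 190 x 270 mm. Origin: on the bench under the shaft. Local z up, x along the wheel shaft, y from the wheel towards the pawl's post and the panel. Positions below are in this frame, mm. Bearing posts (x -37 to 29, |y| up to 22) reach z 152, the pawl's post (x 24 to 36, y 80 to 110) z 202; jaw and panel (y 160 to 330) stay below z 135.
- ratchet (a point): Centre of the toothed steel ratchet wheel, on the shaft axis at x 53, y 0, z 130: 124 mm across, 16 thick, 12 saw teeth 14 deep. On the other end of the same shaft (x -65) a hub carries four radial push bars at 90 degrees. Wheel and bars turn as one and move the clamp's jaw by a rack (20 mm per rad).
- wheel (a joint): Wheel angle, rad; grows as it turns backward (loosening: its top and the upright bar move towards +y). One notch is 0.524. Starts at -0.17 to -0.08; the seated pawl stops it at about 0. Dry friction 0.2 N m (2 N at a bar's end): stays where left; stops at -0.2 and 1.5. The pawl seats fully in the next notch back with the wheel at 0.30 to 0.54; aim for 0.42.
- bar_end (a point): Centre of the black ball (diameter 24) on the end of the bar that points up; bars are steel rods of diameter 12, the ball's centre 100 mm from the shaft axis. At wheel angle 0 this bar leans 15 degrees from upright towards -y, after one notch back 15 degrees towards +y. It moves in the plane x = -65.
- pawl (a joint): Pawl angle, rad: 0 is fully down in a notch, growing as its nose lifts, stop at 1.0. The nose is clear of the teeth above about 0.2. The pivot is stiff (0.08 N m): the pawl stays where it is left and must be pushed back down. It starts at 0.05 to 0.065, in its notch.
- pawl_thumb (a point): Middle of the top edge of the pawl's upright thumb plate (24 mm along x, 6 along y), which rises from the pivot to 53 mm above it. The pivot pin lies along x, at x 53, y 95, z 190. Pushing the plate towards +y (away from the wheel) lifts the nose.
- pawl_nose (a point): Centre of the pawl's round nose (diameter 10, 14 wide), 77 mm from the pivot, on the wheel's side. The pawl's arm, 14 wide, runs from the pivot to the nose; seated, its upper face falls from z 196 at the pivot to z 186 at the nose. Pressing the arm down pushes the nose into the notch.
- plane: Bystander: block plane, 150 x 50 x 50, low metal body (mm). Origin at the centre of its underside. To be left alone.
- gauge: Bystander: wooden marking gauge lying down: beam 200 x 14 x 14 through a fence block 24 x 60 x 44 (mm). Origin at the centre of its underside. To be left alone.
- mallet: Bystander: round wooden carver's mallet lying on its side, about 235 long and 92 across (mm). Origin at the centre of its underside. To be left alone.
- square: Bystander: try square lying flat: stock 120 x 22 x 16, steel blade 160 x 35 (mm). Origin at the centre of its underside. To be left alone.
- offcut: Bystander: wood offcut, 110 x 50 x 30, lying on the panel (top of the panel 95 mm above the bench) (mm). Origin at the centre of its underside. To be left alone.
- glue: Bystander: white glue bottle, diameter 56, height 150, upright (mm). Origin at the centre of its underside. To be left alone.
- chisel: Bystander: wood-handled turnscrew lying on the panel along the jaw, about 200 long (mm). To be left alone.

How it is judged:
On the way, in this order (a step that is already met when the one before it is completed fails the run):
1. the pawl is lifted clear of the teeth (above 0.25 rad) before the wheel has gone back (value of joint pawl above 0.25 rad and value of joint wheel below 0.12 rad), for 0.1 s.
2. with the pawl up, the wheel is turned back about one notch (0.25 to 0.62 rad) and stays (value of joint pawl above 0.18 rad and value of joint wheel between 0.25 and 0.62 rad), for 0.2 s.
At the end, for the whole second after the job is handed in: The pawl is seated (below 0.09 rad) in the next notch back (wheel between 0.25 and 0.60 rad), and both are at rest (value of joint pawl below 0.09 rad and value of joint wheel between 0.25 and 0.6 rad and velocity of joint wheel between -0.05 and 0.05 rad/s and velocity of joint pawl between -0.05 and 0.05 rad/s); the robot touches nothing.
It fails at once if the wheel was turned back so far that the pawl could drop into the second notch (above 0.80 rad) (value of joint wheel above 0.8 rad).
It fails at once if a tool or another loose thing was moved by more than 20 mm or lifted (distance of any of plane, gauge, mallet, square, offcut, glue, chisel from where it was at the start of the episode above 0.02 m).
It also fails if it takes over 54 s, if anything falls off the work surface, if the arm or the gripper's body presses on something with over 40 N, if the wrist force passes 120 N, or if a joint passes its speed limit or range.

ROBOT

A 7-joint arm with a two-finger parallel gripper is mounted at the origin on the work surface. World frame = base frame: x ahead of the robot, y to its left, z up, the work surface at z = 0. Lengths are in m, angles in rad, forces in N, time in s.
With the tool pointing down it reaches from about 0.425 to 0.8 m from the base axis. Payload 8.3 kg.
Tool frame: the origin (TCP) lies on the front face of the gripper's body, between the roots of the fingers; the fingertips stand tip_extent ahead of it and the grasp point (between the pads) lies 54 mm ahead of it (tip_extent is the distance from the TCP to the fingertips, in m); z points along the fingers, y is the direction in which the jaws open and shut (so a half turn about z gives the same grasp; the last joint's range is limited). The gripper opens to 85 mm and grips with 20 to 120 N. Pads are 22 mm wide; open, the fingers measure 114 mm over their backs; the gripper's body (76 mm by 85 mm) begins 54 mm behind the grasp point. The pads swing forward as they close: fully open they stand 13 mm farther back than shut.
Start: joints at [-1.356, 0.383, 0.016, 1.37, -0.006, 1.388, -0.046], TCP at [0.171, 0.601, 0.304] pointing down, gripper open.
Joint ranges: [-2.95, 2.95], [-0.25, 2.06], [-1.52, 1.56], [0.18, 2.33], [-1.44, 4.58], [0.02, 2.06], [-3.01, 3.01]. Speed limits (rad/s): [2.39, 2.39, 3.01, 3.01, 3.14, 3.14, 3.14].

INTERFACE

Orientations are given as a unit quaternion [x, y, z, w].
In Python, from cell import * gives the robot as it stands.
- The arm moves only by the tool drive_tool, never from a script. Its argument "increments" is a list that holds one entry, the list of rows, each a list of 6 numbers: the shift along the tool's x, y, z each as a share of 25 mm, from -1 to 1, then the turn, a rotation vector about the tool's x, y, z each as a share of 0.08 rad, from -1 to 1. In form: [[[x, y, z, wx, wy, wz], ...]]. A call has exactly 5 rows; each row shifts and turns the pose as measured when the row begins, along the tool's axes as they then stand; what a row does not reach is not made up. A row lasts 1/12 s, in which the tool goes at most 41.7 mm and 7.16 degrees, less where a joint would pass 70% of its speed; a pose out of reach is approached as far as the arm can. A call with a number of a shift or a turn outside -1 to 1 is refused whole. A call with a gripper value outside its range is refused whole. "hand" is the gripper command: -1 is shut, 1 is fully open, values between are in proportion, set as the call begins (left out, the last holds). The fingers move at their own pace and stop on an object; the grip force is fixed at half the most. Time passes only in rows, so rows that do not move let the fingers close, or fill a call up. It gives the time, the measured TCP pose, the force and the opening at its end, in the units of the state.
- observe(): the state, without advancing time (a new reading comes with each control period).
- snapshot(name): name is "side" or "top"; returns a dict with "pixels" (400x640x3 uint8, red, green, blue), "z_map" (400x640 float32, m along the optical axis (not along the pixel's ray), 0 where there is no reading), "fov_y" (degrees; the focal length in pixels is half the picture's height over the tangent of half this angle, whatever the lens; pixels are square), "cx", "cy" (the principal point, pixels), "rvec" (rotation vector, rad) and "tvec" (3), from world to camera coordinates, as OpenCV has them. Camera axes: x right, y down, z forward; pixel columns grow to the right and rows downward; lengths in m; the calibration is good to about 2 mm. A picture is of the moment at which its call begins.
- sign_off(): hands the job in, once; it reports no verdict.
The state is a dict: "time_s": time; "joints": joint angles; "qd": joint speeds; "joint_efforts": joint torques, N m; "tcp_pos": TCP position; "tcp_rot": TCP orientation; "wrist_force": force on the tool from outside, world axes, zero at the start; "wrist_torque": the same for the moment, N m; "width": opening from 0.0 (shut) to 1.0 (fully open).
Only numpy, scipy, OpenCV 4.12 (cv2) and the standard library are available. Lean on these libraries where they do the work, as an engineer would, in place of code of your own. Each camera call takes 0.05 s, during which the arm holds its last target. There are 200 camera calls.

## Working session

There is one attempt and no reset: what is moved stays moved. The work goes in short steps, Python scripts to look and compute and a tool call to move; the robot and the scene stay as the last step left them, time stands still between calls to the robot, and variables do not carry over. Pictures are saved under pics/ and viewed, about 8 in all and at most 12, crops included, and the job is handed in when it is done.

Besides the shell and the picture viewer there is one more tool, called as name(argument=value, ...), one argument or row to a line, values as JSON. drive_tool: Moves the arm, as the interface text tells. Its arguments: {"type":"object","properties":{"increments":{"type":"array","items":{"type":"array","items":{"type":"array","items":{"type":"number","minimum":-1,"maximum":1}}}},"hand":{"type":"number"}},"required":["increments"]}

```bash
mkdir -p pics; cat > h.py <<'E'
from cell import *
import numpy as np, cv2
from scipy.spatial.transform import Rotation as R
def snap(n,f):
    s=snapshot(n); cv2.imwrite('pics/'+f+'.png',s['pixels'][:,:,::-1]); np.savez('pics/'+f+'.npz',**s); return s
def ld(f): return dict(np.load('pics/'+f+'.npz'))
def foc(s): return 200/np.tan(np.radians(float(s['fov_y']))/2)
def w(s,u,v,z=None):
    f=foc(s); z=s['z_map'][int(v),int(u)] if z is None else z
    p=np.array([(u-s['cx'])*z/f,(v-s['cy'])*z/f,z]); M=R.from_rotvec(np.ravel(s['rvec'])).as_matrix()
    return M.T@(p-np.ravel(s['tvec']))
def cloud(s):
    f=foc(s); v,u=np.mgrid[:400,:640]; z=s['z_map']; P=np.stack([(u-s['cx'])*z/f,(v-s['cy'])*z/f,z],-1)
    M=R.from_rotvec(np.ravel(s['rvec'])).as_matrix(); return (P-np.ravel(s['tvec']))@M
def proj(s,p):
    M=R.from_rotvec(np.ravel(s['rvec'])).as_matrix(); c=np.atleast_2d(p)@M.T+np.ravel(s['tvec'])
    return c[:,:2]/c[:,2:]*foc(s)+[float(s['cx']),float(s['cy'])]
E
python3 - <<'E'
from h import *
for n in('side','top'):
    s=snap(n,n+'0'); M=R.from_rotvec(np.ravel(s['rvec'])).as_matrix(); print(n,s['fov_y'],-M.T@np.ravel(s['tvec']),M[2])
o=observe(); print({k:np.round(v,3) for k,v in o.items()})
print(cv2.__version__)
a=cv2.imread('pics/side0.png');b=cv2.imread('pics/top0.png')
E
```

```text
side 57.9993388036069 [ 0.33123072 -0.73972907  0.70247289] [ 0.25465787  0.78346695 -0.5668588 ]
top 51.70648277240419 [4.59786445e-01 3.68199572e-05 1.15517935e+00] [ 0.13715834  0.02029422 -0.99034122]
{'time_s': np.float64(0.1), 'joints': array([-1.356,  0.384,  0.016,  1.371, -0.006,  1.388, -0.046]), 'qd': array([-0.   , -0.001,  0.002, -0.001,  0.001,  0.   , -0.001]), 'joint_efforts': array([ 3.0000e-03, -6.2913e+01,  8.4800e-01, -3.7276e+01,  1.7000e-02,
        1.1000e-02, -0.0000e+00]), 'tcp_pos': array([0.171, 0.601, 0.303]), 'tcp_rot': array([ 0.138,  0.99 , -0.001, -0.   ]), 'wrist_force': array([ 0.038,  0.687, -0.269]), 'wrist_torque': array([-0.005,  0.027,  0.002]), 'width': np.float64(0.996)}
4.12.0
```

View pics/side0.png

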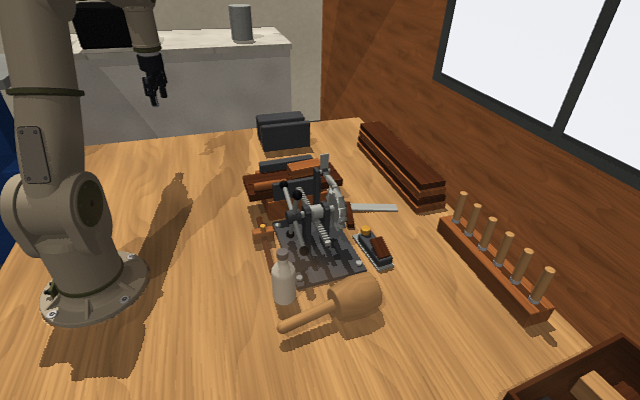

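View pics/top0.png

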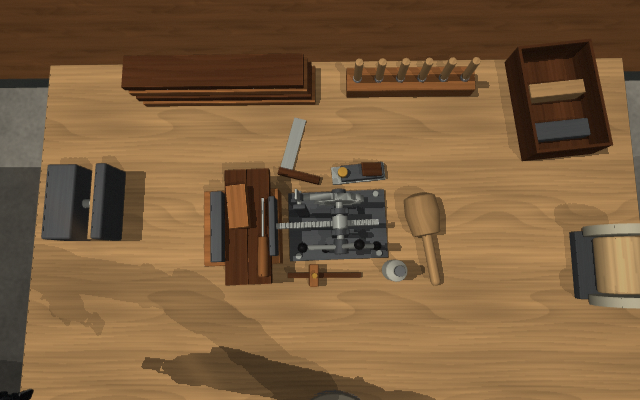

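Top view: image left is world +y and image up is world +x. The clamp is around (335,225), with the wheel on the far side and the bars on the near side. I'll enlarge both views.

```bash
python3 - <<'E'
from h import *
a=cv2.imread('pics/side0.png')[145:290,235:400];b=cv2.imread('pics/top0.png')[175:275,265:400]
a=cv2.resize(a,None,fx=4,fy=4,interpolation=cv2.INTER_CUBIC)
cv2.imwrite('pics/sc.png',a);b=cv2.resize(b,None,fx=5.5,fy=5.5,interpolation=cv2.INTER_CUBIC);cv2.imwrite('pics/tc.png',b)
E
```

```text
(no output)
```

View pics/sc.png

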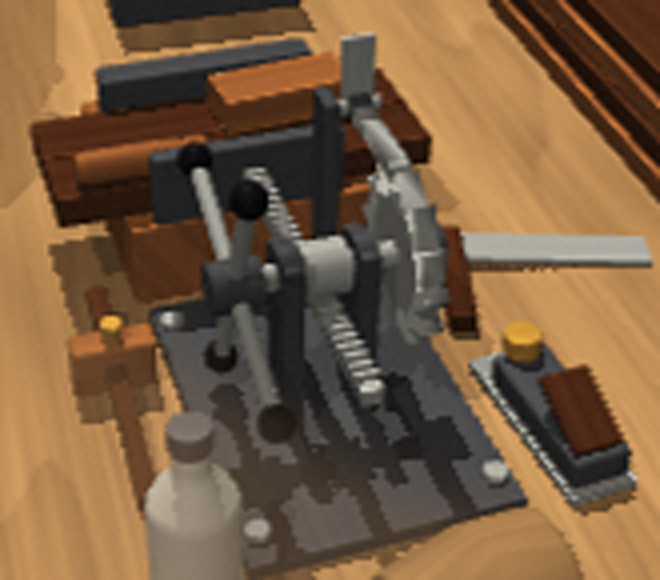

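View pics/tc.png

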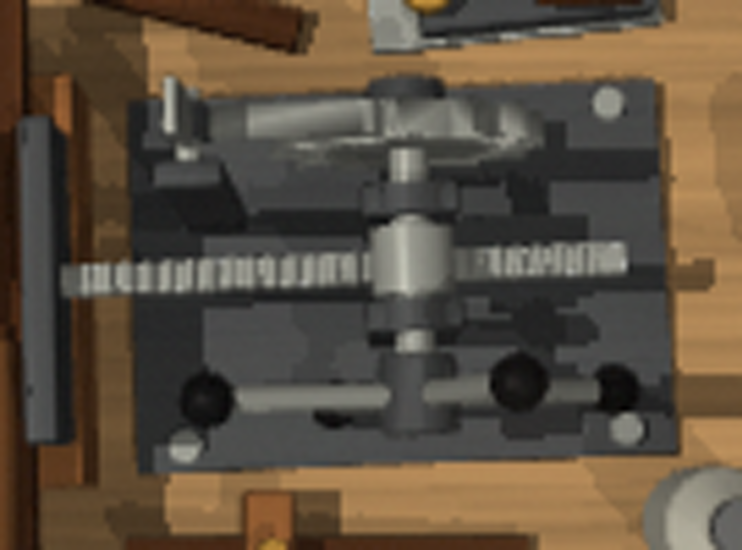

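Side crop: the upright ball is at (249,199), the thumb plate's top at (358,38), and the hub at (225,285). Top crop: the plate corners are visible, the thumb is at (172,105), the upright ball at (519,380) and the +y ball at (207,400). Next I fit the clamp pose from these pixels.

```bash
cat >> h.py <<'E'
def T(q,l):  # clamp mm -> world m
    c,s=np.cos(q[2]),np.sin(q[2]); l=np.atleast_2d(l)/1000
    return np.c_[q[0]+c*l[:,0]-s*l[:,1], q[1]+s*l[:,0]+c*l[:,1], l[:,2]]
def ball(th,k=0):
    a=-np.radians(15)+th+k*np.pi/2; return [-65,100*np.sin(a),130+100*np.cos(a)]
def thumb(p,h=53): return [53,95+h*np.sin(p),190+h*np.cos(p)]
E
python3 - <<'E'
from h import *
from scipy.optimize import least_squares
S=ld('side0');Tp=ld('top0')
tc=lambda x,y:((x+.5)/5.5-.5+265,(y+.5)/5.5-.5+175)
sc=lambda x,y:((x+.5)/4-.5+235,(y+.5)/4-.5+145)
print('corners',[np.round(w(Tp,*tc(*c)),4) for c in[(140,112),(645,92),(668,442),(150,462)]])
print('ball surf',w(Tp,*tc(519,380)),w(S,*sc(249,199)),'thumb',w(S,*sc(358,50)))
obs=[(Tp,tc(519,380),lambda q:ball(q[3])),(Tp,tc(207,400),lambda q:ball(q[3],1)),(Tp,tc(617,388),lambda q:ball(q[3],3)),
(S,sc(249,199),lambda q:ball(q[3])),(S,sc(195,157),lambda q:ball(q[3],1)),(S,sc(277,423),lambda q:ball(q[3],3)),(S,sc(221,355),lambda q:ball(q[3],2)),
(S,sc(359,37),lambda q:thumb(q[4])),(Tp,tc(170,105),lambda q:thumb(q[4]))]
f=lambda q:np.ravel([proj(s,T(q,l(q)))[0]-np.array(p) for s,p,l in obs])
r=least_squares(f,[.45,0,0.03,-.12,.05],loss='soft_l1'); q=r.x
print(np.round(q,4),np.round(f(q).reshape(-1,2),1).tolist())
print('thumb',T(q,thumb(q[4])),'ball',T(q,ball(q[3])),'shaft',T(q,[0,0,130]))
E
```

```text
corners [array([0.6459, 0.1199, 0.014 ]), array([ 0.6542, -0.1371,  0.0151]), array([ 0.4778, -0.1453,  0.0093]), array([0.4688, 0.1136, 0.0128])]
ball surf [ 0.49936217 -0.05743049  0.23331947] [ 0.49633117 -0.06726398  0.22941427] thumb [0.61060265 0.08033522 0.23358977]
[ 0.5625 -0.0158  0.0397 -0.1441  0.0386] [[-0.1, 0.3], [0.0, 0.1], [-0.7, 0.1], [0.2, 0.3], [0.1, 0.7], [0.2, 0.0], [0.1, 0.1], [-0.1, -0.4], [0.2, -0.1]]
thumb [[0.61162868 0.08329285 0.24296059]] ball [[ 0.49913903 -0.05780848  0.2218754 ]] shaft [[ 0.56252114 -0.0157773   0.13      ]]
```

```bash
python3 -c "
import cell; print([n for n in dir(cell) if n[0]!='_']); print(getattr(cell,'tip_extent',None), cell.observe().keys())"
```

```text
['PlanningError', 'observe', 'sign_off', 'snapshot', 'tip_extent']
0.0726 dict_keys(['time_s', 'joints', 'qd', 'joint_efforts', 'tcp_pos', 'tcp_rot', 'wrist_force', 'wrist_torque', 'width'])
```

drive_tool(
  increments=[
    [[0,0,-0.6,0,0,-0.8],[0,0,-0.6,0,0,-0.8],[0,0,-0.6,0,0,-0.8],[0,0,-0.6,0,0,-0.8],[0,0,-0.6,0,0,-0.8]],
  ],
  hand=-1,
)

```text
time_s: 0.52
tcp_pos: [0.1707, 0.5989, 0.3727]
tcp_rot: [-0.027, 1.0, -0.008, -0.002]
wrist_force: [-0.7, 0.2, -0.7]
width: 0.3
```

drive_tool(
  increments=[
    [[-0.7,-0.94,0,0,0,0],[-0.7,-0.94,0,0,0,0],[-0.7,-0.94,0,0,0,0],[-0.7,-0.94,0,0,0,0],[-0.7,-0.94,0,0,0,0]],
  ],
)

```text
time_s: 0.93
tcp_pos: [0.2608, 0.4885, 0.3739]
tcp_rot: [-0.037, 0.999, -0.007, -0.004]
wrist_force: [0.5, 0.6, -0.0]
width: 0.004
```

drive_tool(
  increments=[
    [[-0.7,-0.94,0,0,0,0],[-0.7,-0.94,0,0,0,0],[-0.7,-0.94,0,0,0,0],[-0.7,-0.94,0,0,0,0],[-0.7,-0.94,0,0,0,0]],
  ],
)

```text
time_s: 1.35
tcp_pos: [0.3599, 0.3709, 0.3729]
tcp_rot: [-0.037, 0.999, -0.008, -0.006]
wrist_force: [0.4, 0.2, 0.2]
width: 0.002
```

drive_tool(
  increments=[
    [[-0.7,-0.94,0,0,0,0],[-0.7,-0.94,0,0,0,0],[-0.7,-0.94,0,0,0,0],[-0.7,-0.94,0,0,0,0],[-0.7,-0.94,0,0,0,0]],
  ],
)

```text
time_s: 1.77
tcp_pos: [0.4591, 0.2531, 0.3723]
tcp_rot: [-0.037, 0.999, -0.009, -0.007]
wrist_force: [0.4, -0.2, 0.7]
width: 0.001
```

drive_tool(
  increments=[
    [[-0.7,-0.94,0,0,0,0],[-0.7,-0.94,0,0,0,0],[-0.7,-0.94,0,0,0,0],[-0.7,-0.94,0,0,0,0],[-0.7,-0.94,0,0,0,0]],
  ],
)

```text
time_s: 2.18
tcp_pos: [0.5581, 0.1358, 0.3715]
tcp_rot: [-0.038, 0.999, -0.01, -0.008]
wrist_force: [0.6, -0.1, -0.8]
width: -0.004
```

drive_tool(
  increments=[
    [[-0.45,-0.85,0,0,0,0.45],[-0.45,-0.85,0,0,0,0],[-0.45,-0.85,0,0,0,0],[-0.45,-0.85,0,0,0,0],[0,0,0,0,0,0]],
  ],
)

```text
time_s: 2.6
tcp_pos: [0.6108, 0.0417, 0.3692]
tcp_rot: [-0.015, 1.0, -0.012, -0.01]
wrist_force: [-0.1, -1.1, 0.1]
width: -0.002
```

```bash
python3 - <<'E'
from h import *
import cell; print(cell.tip_extent)
o=observe(); print(o['tcp_pos'],R.from_quat(o['tcp_rot']).as_matrix().round(3).tolist())
Q=np.array([.5625,-.0158,.0397])
Ri=lambda p:(R.from_euler('z',-Q[2]).apply(np.atleast_2d(p)-[Q[0],Q[1],0])*1000)
print('tcp local',Ri(o['tcp_pos']).round(1))
s=snap('side','side1')
P=Ri(cloud(s).reshape(-1,3)); t=Ri(o['tcp_pos'])[0]
m=(abs(P[:,0]-t[0])<40)&(abs(P[:,1]-t[1])<40)&(P[:,2]<t[2]-10)&(P[:,2]>250)
D=P[m]-t
for a in range(-85,-5,10):
    k=D[(D[:,2]>=a)&(D[:,2]<a+10)]
    if len(k): print(a,len(k),np.percentile(k,[2,98],axis=0).round(1).tolist())
c=s['pixels'][40:300,180:440,::-1]; cv2.imwrite('pics/s1c.png',cv2.resize(c,None,fx=2.3,fy=2.3,interpolation=cv2.INTER_CUBIC))
E
```

```text
0.0726
[0.61083605 0.04172469 0.36915511] [[-0.999, -0.03, -0.02], [-0.029, 0.999, -0.025], [0.021, -0.025, -0.999]]
tcp local [[ 50.6  55.6 369.2]]
-75 16 [[-13.1, -11.8, -70.9], [7.9, -2.7, -66.1]]
-65 33 [[-13.6, -15.9, -64.2], [8.3, 2.5, -56.4]]
-55 37 [[-13.0, -17.8, -54.6], [5.1, 2.5, -45.4]]
-45 39 [[-13.0, -16.6, -44.7], [5.2, 2.4, -35.2]]
-35 24 [[-14.8, -16.9, -34.7], [2.7, 24.6, -25.3]]
-25 67 [[-14.8, -36.6, -24.4], [9.4, 29.7, -15.4]]
-15 22 [[-13.7, -39.1, -14.9], [5.7, 34.3, -11.7]]
```

View pics/s1c.png

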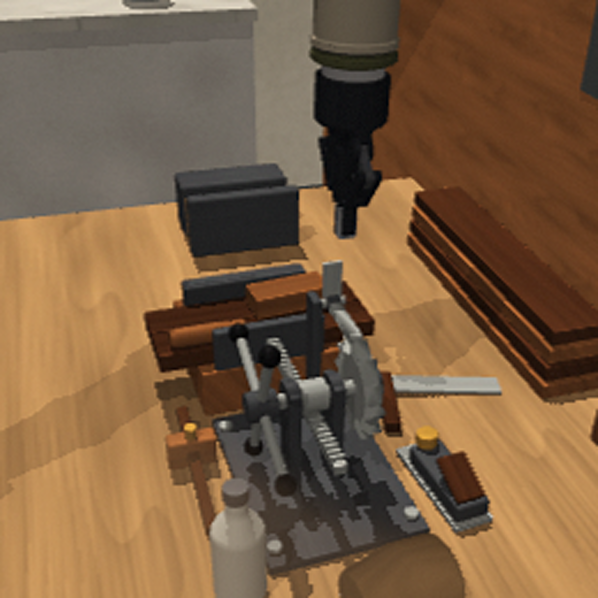

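The view shows the gripper above and on the wheel side of the thumb plate (plate top at about (333,265) in the crop, fingertip at (345,235)). It is tilted by about 0.03 rad. I'll correct that and descend.

drive_tool(
  increments=[
    [[0,0,0.6,-0.3,-0.25,0],[0,0,0.6,0,0,0],[0,0,0.6,0,0,0],[0,0,0.6,0,0,0],[0,0,0.4,0,0,0]],
  ],
)

```text
time_s: 3.07
tcp_pos: [0.6096, 0.0475, 0.2976]
tcp_rot: [-0.017, 1.0, 0.002, 0.001]
wrist_force: [-0.2, 0.6, -0.5]
width: -0.002
```

drive_tool(
  increments=[
    [[0,0,0,0,0,0],[0,0,0,0,0,0],[0,0,0,0,0,0],[0,0,0,0,0,0],[0,0,0,0,0,0]],
  ],
)

```text
time_s: 3.48
tcp_pos: [0.6083, 0.0509, 0.2967]
tcp_rot: [-0.019, 1.0, 0.003, -0.001]
wrist_force: [0.6, -0.3, 0.4]
width: 0.003
```

drive_tool(
  increments=[
    [[0,0.2,0,0,0,0],[0,0.2,0,0,0,0],[0,0.2,0,0,0,0],[0,0.2,0,0,0,0],[0,0.2,0,0,0,0]],
  ],
)

```text
time_s: 3.9
tcp_pos: [0.6081, 0.076, 0.299]
tcp_rot: [-0.018, 1.0, 0.002, 0.001]
wrist_force: [0.0, -1.6, -1.0]
width: 0.0
```

drive_tool(
  increments=[
    [[0,0.1,0,0,0,0],[0,0.1,0,0,0,0],[0,0.1,0,0,0,0],[0,0,0,0,0,0],[0,0,0,0,0,0]],
  ],
)

```text
time_s: 4.32
tcp_pos: [0.6077, 0.0852, 0.2987]
tcp_rot: [-0.018, 1.0, 0.002, 0.0]
wrist_force: [-0.5, -1.7, -0.1]
width: -0.002
```

```bash
cat >> h.py <<'E'
Q=np.array([.5625,-.0158,.0397])
def loc(p): return R.from_euler('z',-Q[2]).apply(np.atleast_2d(p)-[Q[0],Q[1],0])*1000
def st():
    o=observe(); print('t',o['time_s'],'tcp',loc(o['tcp_pos'])[0].round(1),'tip',loc(o['tcp_pos']+R.from_quat(o['tcp_rot']).apply([0,0,.0726]))[0].round(1),'F',o['wrist_force'].round(1))
E
python3 - <<'E'
from h import *
st(); s=snap('side','side2'); t=snap('top','top2')
P=loc(cloud(s).reshape(-1,3)); k=(abs(P[:,0]-53)<15)&(P[:,2]>195)&(P[:,2]<250)&(P[:,1]>75)&(P[:,1]<140); print(P[k].round(0).tolist()[:40])
a=cv2.resize(s['pixels'][110:230,260:400],None,fx=4,fy=4,interpolation=cv2.INTER_CUBIC)
b=cv2.resize(t['pixels'][165:275,265:400],None,fx=480/110*1,fy=480/110,interpolation=cv2.INTER_CUBIC)
c=np.hstack([a,b]); c=cv2.resize(c,(800,int(480*800/c.shape[1]))); cv2.imwrite('pics/c2.png',c[:,:,::-1])
E
```

```text
t 4.3167 tcp [ 49.2  99.2 298.7] tip [ 49.3  99.4 226.1] F [-0.5 -1.7 -0.1]
[[38.0, 99.0, 249.0], [59.0, 92.0, 249.0], [39.0, 92.0, 249.0], [42.0, 92.0, 249.0], [49.0, 89.0, 249.0], [54.0, 87.0, 249.0], [59.0, 91.0, 247.0], [38.0, 98.0, 243.0], [38.0, 91.0, 247.0], [42.0, 94.0, 245.0], [45.0, 85.0, 249.0], [48.0, 85.0, 249.0], [51.0, 86.0, 248.0], [53.0, 84.0, 248.0], [59.0, 93.0, 243.0], [38.0, 90.0, 244.0], [42.0, 92.0, 243.0], [43.0, 87.0, 245.0], [46.0, 87.0, 245.0], [47.0, 83.0, 247.0], [52.0, 88.0, 243.0], [54.0, 86.0, 244.0], [59.0, 92.0, 240.0], [38.0, 105.0, 234.0], [39.0, 93.0, 240.0], [41.0, 90.0, 241.0], [43.0, 86.0, 243.0], [45.0, 85.0, 243.0], [50.0, 90.0, 240.0], [50.0, 84.0, 242.0], [54.0, 86.0, 241.0], [59.0, 92.0, 237.0], [40.0, 95.0, 235.0], [42.0, 91.0, 237.0], [43.0, 88.0, 238.0], [45.0, 85.0, 240.0], [49.0, 87.0, 238.0], [51.0, 84.0, 239.0], [54.0, 85.0, 239.0], [59.0, 92.0, 234.0]]
```

View pics/c2.png

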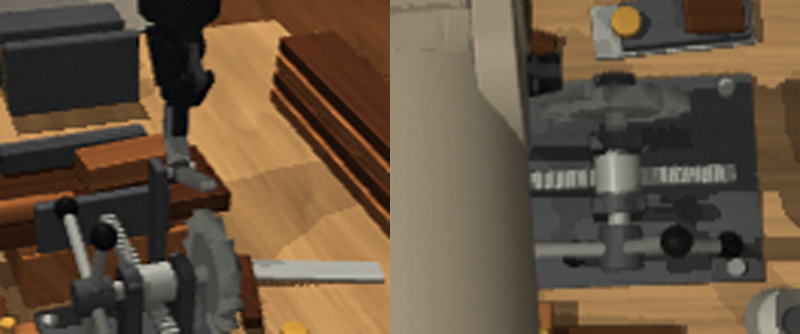

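The side view shows the pawl's arm standing well up at about 0.5 rad, with the fingertip behind it; the wheel and bars haven't moved. Now I back off, rise and move over to the bar.

drive_tool(
  increments=[
    [[0,-0.4,0,0,0,0],[0,-0.2,-0.5,0,0,0],[0,0,-0.8,0,0,0],[0,0,-0.8,0,0,0],[0,0,-0.2,0,0,0]],
  ],
)

```text
time_s: 4.83
tcp_pos: [0.6073, 0.0676, 0.3559]
tcp_rot: [-0.018, 1.0, 0.002, -0.002]
wrist_force: [0.3, -1.2, 0.1]
width: -0.001
```

drive_tool(
  increments=[
    [[0.7,-0.9,0,0,0,0],[0.7,-0.9,0,0,0,0],[0.7,-0.9,0,0,0,0],[0.7,-0.9,0,0,0,0],[0.7,-0.9,0,0,0,0]],
  ],
)

```text
time_s: 5.25
tcp_pos: [0.5242, -0.0465, 0.3536]
tcp_rot: [-0.024, 1.0, 0.004, -0.001]
wrist_force: [0.3, -0.2, -0.6]
width: 0.003
```

```bash
python3 - <<'E'
from h import *
st()
E
```

```text
t 5.25 tcp [-39.5 -29.2 353.6] tip [-39.6 -28.6 281. ] F [ 0.3 -0.2 -0.6]
```

drive_tool(
  increments=[
    [[0.25,-0.6,0,0,0,0],[0.25,-0.6,0,0,0,0],[0.25,-0.5,0,0,0,0],[0.15,-0.2,0,0,0,0],[0,0,0,0,0,0]],
  ],
)

```text
time_s: 5.67
tcp_pos: [0.4978, -0.1058, 0.3521]
tcp_rot: [-0.019, 1.0, 0.005, 0.0]
wrist_force: [-1.0, -0.3, 0.4]
width: 0.002
```

drive_tool(
  increments=[
    [[0,0,0.5,0,0,0],[0,0,0.6,0,0,0],[0,0,0.6,0,0,0],[0,0,0.6,0,0,0],[0,0,0,0,0,0]],
  ],
)

```text
time_s: 6.08
tcp_pos: [0.4996, -0.102, 0.2925]
tcp_rot: [-0.02, 1.0, 0.006, 0.002]
wrist_force: [-0.7, 0.4, -0.7]
width: 0.0
```

```bash
python3 - <<'E'
from h import *
st()
E
```

```text
t 6.0833 tcp [-66.3 -83.6 292.5] tip [-66.  -82.8 219.9] F [-0.7  0.4 -0.7]
```

drive_tool(
  increments=[
    [[0,0.3,0.2,0,0,0],[0,0.3,0,0,0,0],[0,0.3,0,0,0,0],[0,0.3,0,0,0,0],[0,0.3,0,0,0,0]],
  ],
)

```text
time_s: 6.5
tcp_pos: [0.5004, -0.0644, 0.2925]
tcp_rot: [-0.019, 1.0, 0.003, 0.005]
wrist_force: [-1.6, -3.5, 5.2]
width: 0.002
```

drive_tool(
  increments=[
    [[0,0.15,0,0,0,0],[0,0.15,0,0,0,0],[0,0.15,0,0,0,0],[0,0,0,0,0,0],[0,0,0,0,0,0]],
  ],
)

```text
time_s: 6.92
tcp_pos: [0.5007, -0.0498, 0.2962]
tcp_rot: [-0.02, 1.0, 0.003, 0.008]
wrist_force: [-0.3, -1.8, 0.3]
width: 0.006
```

```bash
cat >> h.py <<'E'
def wheel(s):
    # wheel angle from black balls k=1..3 and rod pixels, on the bars' plane x=-65
    P=loc(cloud(s).reshape(-1,3)); C=s['pixels'].reshape(-1,3).max(1)
    r=np.hypot(P[:,1],P[:,2]-130); a=np.arctan2(P[:,1],P[:,2]-130)
    k=(abs(P[:,0]+63)<9)&(r>35)&(r<85)
    for j in (0,1,3):
        b=(a+np.radians(15)-j*np.pi/2+np.pi)%(2*np.pi)-np.pi; m=k&(abs(b-.2)<.6); 
        if m.sum(): print('bar',j,m.sum(),np.median(b[m]).round(3), (np.percentile(b[m],75)-np.percentile(b[m],25)).round(3))
E
python3 - <<'E'
from h import *
print('ref');wheel(ld('side0'));wheel(ld('top0'))
st(); s=snap('side','side3'); wheel(s); t=snap('top','top3'); wheel(t)
a=cv2.resize(s['pixels'][110:260,240:400],None,fx=3.2,fy=3.2,interpolation=cv2.INTER_CUBIC)
cv2.imwrite('pics/c3.png',a[:,:,::-1])
E
```

```text
ref
bar 0 46 -0.23 0.045
bar 1 66 -0.246 0.049
bar 3 80 -0.043 0.047
bar 0 47 -0.066 0.037
bar 1 96 -0.23 0.059
bar 3 33 -0.066 0.041
t 6.9167 tcp [-63.1 -31.5 296.2] tip [-61.9 -31.1 223.7] F [-0.3 -1.8  0.3]
bar 0 70 0.092 0.046
bar 1 55 0.1 0.044
bar 3 65 0.297 0.047
bar 1 99 0.114 0.058
```

View pics/c3.png

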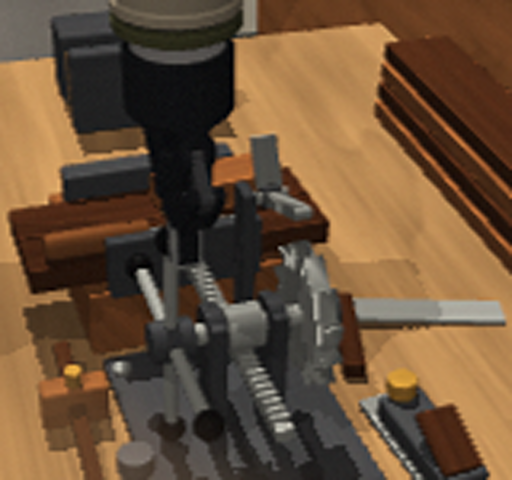

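Every bar has turned by about 0.34 rad, so the wheel is near 0.20, and the pawl is still up. I'll push on about 15 mm.

drive_tool(
  increments=[
    [[0,0,0.2,0,0,0],[0,0.15,0.05,0,0,0],[0,0.15,0,0,0,0],[0,0.15,0,0,0,0],[0,0,0,0,0,0]],
  ],
)

```text
time_s: 7.43
tcp_pos: [0.5012, -0.0387, 0.2895]
tcp_rot: [-0.019, 1.0, 0.002, 0.009]
wrist_force: [-0.1, -0.8, 1.9]
width: 0.0
```

```bash
python3 - <<'E'
from h import *
st(); wheel(snap('side','side4')); wheel(snap('top','top4'))
E
```

```text
t 7.4333 tcp [-62.1 -20.5 289.5] tip [-60.9 -20.2 216.9] F [-0.1 -0.8  1.9]
bar 0 65 0.226 0.051
bar 1 42 0.216 0.046
bar 3 52 0.418 0.04
bar 1 76 0.233 0.056
```

drive_tool(
  increments=[
    [[0,0.12,0,0,0,0],[0,0.12,0,0,0,0],[0,0.1,0,0,0,0],[0,0,0,0,0,0],[0,0,0,0,0,0]],
  ],
)

```text
time_s: 7.95
tcp_pos: [0.5007, -0.0298, 0.2894]
tcp_rot: [-0.019, 1.0, 0.002, 0.008]
wrist_force: [0.3, -2.1, 0.5]
width: -0.001
```

```bash
python3 - <<'E'
from h import *
st(); wheel(snap('side','side5')); wheel(snap('top','top5'))
E
```

```text
t 7.95 tcp [-62.3 -11.6 289.4] tip [-61.1 -11.3 216.8] F [ 0.3 -2.1  0.5]
bar 0 70 0.307 0.058
bar 1 35 0.308 0.045
bar 3 45 0.513 0.054
bar 1 46 0.342 0.05
```

The wheel is at about 0.41. I'll back off, rise and move to above the pawl's arm.

drive_tool(
  increments=[
    [[0,-0.5,0,0,0,0],[0,-0.5,0,0,0,0],[0,0,-0.6,0,0,0],[0,0,-0.8,0,0,0],[0,0,-0.5,0,0,0]],
  ],
)

```text
time_s: 8.47
tcp_pos: [0.4991, -0.0539, 0.334]
tcp_rot: [-0.02, 1.0, 0.004, 0.004]
wrist_force: [0.3, 0.3, -0.0]
width: 0.001
```

drive_tool(
  increments=[
    [[-0.85,0.6,0,0,0,0],[-0.85,0.6,0,0,0,0],[-0.85,0.6,0,0,0,0],[-0.85,0.6,0,0,0,0],[-0.85,0.5,0,0,0,0]],
  ],
)

```text
time_s: 8.88
tcp_pos: [0.6042, 0.0216, 0.341]
tcp_rot: [-0.016, 1.0, 0.006, 0.007]
wrist_force: [0.7, 1.2, 1.3]
width: -0.002
```

```bash
python3 - <<'E'
from h import *
st(); print(R.from_quat(observe()['tcp_rot']).as_matrix().round(3)[:,2]); s=snap('side','side6'); wheel(s); 
P=loc(cloud(s).reshape(-1,3)); k=(abs(P[:,0]-53)<12)&(P[:,2]>196)&(P[:,2]<250)&(P[:,1]>10)&(P[:,1]<140); print(P[k].round(0)[::3].tolist())
E
```

```text
t 8.8833 tcp [ 43.1  35.7 341. ] tip [ 44.2  36.6 268.4] F [0.7 1.2 1.3]
[ 0.014  0.012 -1.   ]
bar 0 77 0.312 0.051
bar 1 36 0.314 0.04
bar 3 51 0.5 0.043
[[45.0, 117.0, 239.0], [53.0, 116.0, 238.0], [44.0, 113.0, 238.0], [51.0, 110.0, 238.0], [41.0, 114.0, 235.0], [49.0, 112.0, 235.0], [58.0, 111.0, 234.0], [49.0, 110.0, 232.0], [57.0, 109.0, 232.0], [42.0, 109.0, 231.0], [51.0, 109.0, 229.0], [60.0, 108.0, 229.0], [45.0, 109.0, 228.0], [54.0, 107.0, 227.0], [62.0, 107.0, 226.0], [48.0, 106.0, 225.0], [57.0, 107.0, 223.0], [42.0, 109.0, 222.0], [50.0, 105.0, 223.0], [60.0, 107.0, 220.0], [44.0, 104.0, 221.0], [52.0, 102.0, 221.0], [61.0, 104.0, 218.0], [50.0, 105.0, 216.0], [57.0, 100.0, 218.0], [47.0, 105.0, 214.0], [55.0, 101.0, 214.0], [43.0, 101.0, 213.0], [51.0, 99.0, 213.0], [60.0, 100.0, 211.0], [46.0, 100.0, 210.0], [54.0, 99.0, 209.0], [62.0, 98.0, 208.0], [48.0, 98.0, 208.0], [57.0, 99.0, 206.0], [42.0, 98.0, 206.0], [50.0, 97.0, 205.0], [59.0, 96.0, 204.0], [44.0, 95.0, 204.0], [53.0, 97.0, 201.0], [61.0, 94.0, 201.0], [45.0, 90.0, 203.0], [53.0, 89.0, 202.0], [45.0, 90.0, 200.0], [53.0, 87.0, 200.0], [63.0, 91.0, 196.0], [46.0, 84.0, 200.0], [53.0, 79.0, 202.0], [43.0, 77.0, 201.0], [48.0, 66.0, 206.0], [56.0, 64.0, 206.0], [45.0, 66.0, 204.0], [49.0, 55.0, 209.0], [56.0, 50.0, 211.0], [45.0, 65.0, 201.0], [46.0, 46.0, 212.0], [52.0, 41.0, 213.0], [59.0, 37.0, 215.0], [45.0, 51.0, 206.0], [45.0, 30.0, 218.0], [51.0, 24.0, 221.0], [58.0, 22.0, 221.0], [44.0, 42.0, 208.0], [44.0, 21.0, 220.0], [52.0, 20.0, 220.0], [45.0, 51.0, 200.0], [45.0, 29.0, 213.0], [48.0, 17.0, 219.0], [56.0, 15.0, 219.0], [44.0, 21.0, 215.0], [50.0, 16.0, 217.0], [45.0, 22.0, 211.0], [52.0, 19.0, 211.0]]
```

drive_tool(
  increments=[
    [[-0.2,0.1,0.4,0,0,0],[-0.1,0.1,0.5,0,0,0],[0,0,0.5,0,0,0],[0,0,0.2,0,0,0],[0,0,0,0,0,0]],
  ],
)

```text
time_s: 9.35
tcp_pos: [0.6149, 0.0346, 0.2925]
tcp_rot: [-0.02, 1.0, 0.007, 0.004]
wrist_force: [-1.3, -0.2, 0.1]
width: -0.002
```

```bash
python3 - <<'E'
from h import *
st()
E
```

```text
t 9.35 tcp [ 54.4  48.3 292.5] tip [ 55.1  49.3 219.9] F [-1.3 -0.2  0.1]
```

drive_tool(
  increments=[
    [[0.05,-0.15,0.2,0,0,0],[0,0,0.2,0,0,0],[0,0,0.2,0,0,0],[0,0,0.2,0,0,0],[0,0,0.1,0,0,0]],
  ],
)

```text
time_s: 9.77
tcp_pos: [0.6135, 0.0281, 0.27]
tcp_rot: [-0.019, 1.0, 0.007, 0.006]
wrist_force: [0.2, 0.6, 1.6]
width: 0.003
```

drive_tool(
  increments=[
    [[0,0,0.1,0,0,0],[0,0,0.08,0,0,0],[0,0,0.08,0,0,0],[0,0,0,0,0,0],[0,0,0,0,0,0]],
  ],
)

```text
time_s: 10.18
tcp_pos: [0.6135, 0.0277, 0.2639]
tcp_rot: [-0.018, 1.0, 0.007, 0.007]
wrist_force: [0.0, 0.1, 0.8]
width: 0.0
```

```bash
python3 - <<'E'
from h import *
st();wheel(snap('side','side7'))
E
```

```text
t 10.1833 tcp [ 52.7  41.4 263.9] tip [ 53.7  42.4 191.3] F [0.  0.1 0.8]
bar 0 81 0.318 0.048
bar 1 37 0.307 0.038
bar 3 49 0.505 0.059
```

drive_tool(
  increments=[
    [[0,0,0.08,0,0,0],[0,0,0.08,0,0,0],[0,0,0.08,0,0,0],[0,0,0,0,0,0],[0,0,0,0,0,0]],
  ],
)

```text
time_s: 10.65
tcp_pos: [0.6136, 0.0277, 0.2646]
tcp_rot: [-0.018, 1.0, 0.008, 0.009]
wrist_force: [0.0, -0.7, -0.7]
width: -0.001
```

drive_tool(
  increments=[
    [[0,0,0.2,0,0,0],[0,0,0.2,0,0,0],[0,0,0.2,0,0,0],[0,0,0.2,0,0,0],[0,0,0.2,0,0,0]],
  ],
)

```text
time_s: 11.07
tcp_pos: [0.6134, 0.0273, 0.2629]
tcp_rot: [-0.019, 1.0, 0.013, 0.015]
wrist_force: [-19.1, -1.0, 37.2]
width: -0.003
```

```bash
python3 - <<'E'
from h import *
st();s=snap('side','side8');wheel(s)
P=loc(cloud(s).reshape(-1,3)); k=(abs(P[:,0]-53)<14)&(P[:,2]>225)&(P[:,2]<250)&(P[:,1]>80)&(P[:,1]<140); print(P[k].round(0).tolist())
a=cv2.resize(s['pixels'][110:230,270:390],None,fx=4,fy=4,interpolation=cv2.INTER_CUBIC)
cv2.imwrite('pics/c8.png',a[:,:,::-1])
E
```

```text
t 11.0667 tcp [ 52.6  41.  262.9] tip [ 54.9  42.8 190.3] F [-19.1  -1.   37.2]
bar 0 82 0.321 0.062
bar 1 37 0.318 0.033
bar 3 49 0.513 0.039
[[41.0, 98.0, 243.0], [43.0, 94.0, 244.0], [40.0, 94.0, 242.0], [42.0, 93.0, 242.0], [46.0, 94.0, 241.0], [40.0, 95.0, 239.0], [42.0, 93.0, 239.0], [45.0, 93.0, 238.0], [39.0, 93.0, 237.0], [42.0, 93.0, 236.0], [45.0, 93.0, 235.0], [40.0, 95.0, 232.0], [42.0, 93.0, 233.0], [45.0, 92.0, 233.0], [41.0, 97.0, 228.0], [42.0, 91.0, 231.0], [44.0, 89.0, 232.0], [40.0, 93.0, 228.0], [42.0, 91.0, 228.0], [44.0, 90.0, 228.0], [48.0, 92.0, 226.0]]
```

View pics/c8.png

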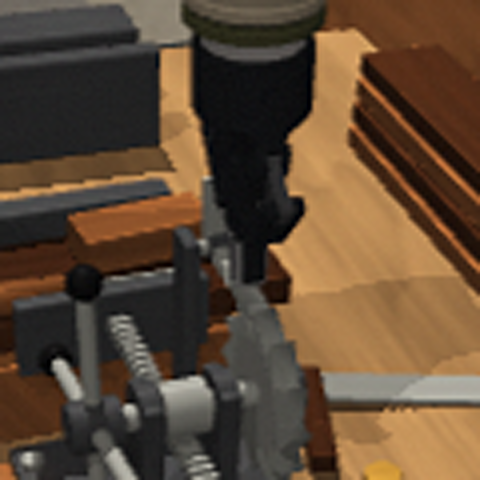

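The side view shows the thumb plate upright again at about (212,220), and the finger is on the arm against a firm stop at 37 N. The wheel is at about 0.42. I'll lift off and verify.

drive_tool(
  increments=[
    [[0,0,-0.3,0,0,0],[0,0,-0.5,0,0,0],[0,0,-0.8,0,0,0],[0,0,-0.8,0,0,0],[0,0,-0.8,0,0,0]],
  ],
)

```text
time_s: 11.53
tcp_pos: [0.609, 0.0263, 0.3413]
tcp_rot: [-0.019, 1.0, 0.013, 0.012]
wrist_force: [0.0, -0.1, -0.9]
width: 0.002
```

drive_tool(
  increments=[
    [[0.9,0,-0.4,0,0,0],[0.9,0,-0.4,0,0,0],[0.9,0,0,0,0,0],[0.9,0,0,0,0,0],[0.5,0,0,0,0,0]],
  ],
)

```text
time_s: 11.95
tcp_pos: [0.5062, 0.0228, 0.3601]
tcp_rot: [-0.02, 1.0, 0.013, 0.015]
wrist_force: [0.3, 0.3, 1.0]
width: 0.004
```

drive_tool(
  increments=[
    [[0,0,0,0,0,0],[0,0,0,0,0,0],[0,0,0,0,0,0],[0,0,0,0,0,0],[0,0,0,0,0,0]],
  ],
)

```text
time_s: 12.37
tcp_pos: [0.5061, 0.0236, 0.3593]
tcp_rot: [-0.021, 1.0, 0.013, 0.015]
wrist_force: [-0.9, 0.3, 0.4]
width: 0.004
```

```bash
python3 - <<'E'
from h import *
st();s=snap('side','side9');wheel(s)
for S in (ld('side0'),s):
    P=loc(cloud(S).reshape(-1,3)); k=(abs(P[:,0]-53)<14)&(P[:,2]>205)&(P[:,2]<241)&(P[:,1]>75)&(P[:,1]<125); print('thumb tilt',k.sum(),np.polyfit(P[k,2],P[k,1],1).round(3),np.median(P[k,1]))
    k=(abs(P[:,0]-53)<7)&(P[:,2]>170)&(P[:,2]<215)&(P[:,1]>28)&(P[:,1]<75); p=np.polyfit(P[k,1],P[k,2],1); print('arm',k.sum(),p.round(3),np.polyval(p,[30,50,70]).round(1))
a=cv2.resize(s['pixels'][130:290,230:400],None,fx=3.5,fy=3.5,interpolation=cv2.INTER_CUBIC)
cv2.imwrite('pics/c9.png',a[:,:,::-1])
E
```

```text
t 12.3667 tcp [-54.8  41.6 359.3] tip [-52.6  43.5 286.7] F [-0.9  0.3  0.4]
bar 0 83 0.319 0.048
bar 1 33 0.319 0.054
bar 3 46 0.515 0.036
thumb tilt 106 [6.8000e-02 7.7518e+01] 92.84005822555707
arm 49 [5.10000e-02 1.90997e+02] [192.5 193.6 194.6]
thumb tilt 105 [2.500e-02 8.641e+01] 91.79346467521931
arm 49 [8.00000e-02 1.88354e+02] [190.8 192.4 194. ]
```

View pics/c9.png

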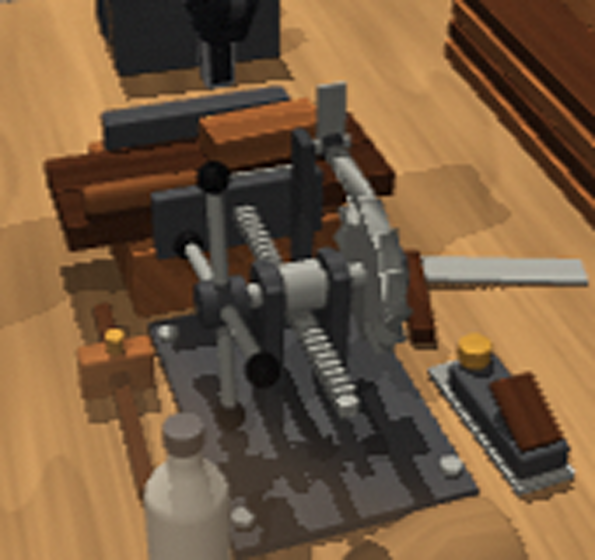

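The pawl sits about 0.03–0.04 rad lower than at the start (0.05–0.065), so it is seated. The wheel is near 0.42, the gripper is clear and the bystanders look unmoved.

```bash
python3 -c "
from cell import *
print(sign_off())"
```

```text
the job is handed in; nothing more can be done
None
```

The clamp is eased by one notch, and the job was handed in at about 12.4 s on the robot's clock. No verdict was reported.

With the gripper shut, I did three things:
- **Lift:** pushed the thumb plate until the pawl stood up at about 0.5 rad.
- **Turn:** pushed the upright bar's ball in three stages, measuring the wheel from the bars after each one.
- **Seat:** pressed the pawl's arm down until it met a firm stop. That press reached about 37 N on the fingertip.

Last checks, from the camera depth data before handing in:
- **Wheel:** about 0.42 rad (aim 0.42). Three bars agree within about 0.02, but this rests on a fitted start angle of -0.144, good to about 0.02.
- **Pawl:** about 0.03–0.04 rad lower than at the start, so roughly 0.02 rad (limit 0.09). The thumb plate's tilt and the slope of the arm agree on this.
- **Robot:** well clear of everything, with no contact force beyond sensor noise.
- **Bystanders:** those in the last picture look unmoved. I judged this by eye and didn't measure it.

One thing disagreed. My 2 mm downward steps while seating the pawl barely moved the arm, so I pressed in 5 mm steps. The force then rose faster than I meant it to.

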